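# Stand the ballasted bath float to drain

## Robot

A 6-joint arm with a two-finger parallel gripper is mounted at the origin on the work surface. World frame = base frame: x ahead of the robot, y to its left, z up, the work surface at z = 0. Lengths are in m, angles in rad, forces in N, time in s.
With the tool pointing down it reaches from about 0.4 to 0.825 m from the base axis. Payload 7 kg.
Tool frame: the origin (TCP) lies at the very end of the fingers, on their centre line; the grasp point (between the pads) lies 19 mm behind it; z points along the fingers, y is the line along which they close (so a half turn about z gives the same grasp; the last joint's range is limited). The gripper opens to 85 mm and grips with 20 to 120 N. Pads are 22 mm wide; open, the fingers measure 114 mm over their backs; the gripper's body (76 mm by 85 mm) begins 54 mm behind the grasp point. The pads swing forward as they close: fully open they stand 13 mm farther back than shut.
Start: joints at [-0.98, 0.359, 0.012, 0, -1.224, -0.288], TCP at [0.201, -0.644, 0.204] pointing down, gripper open.
Joint ranges: [-3.07, 3.07], [-1.43, 2.12], [-1.02, 1.25], [-3.03, 1.67], [-3.05, -0], [-3.03, 3.03]. Speed limits (rad/s): [2.39, 2.39, 3.01, 3.14, 3.14, 3.14].

## Interface

Orientations are given as a rotation vector (axis times angle).
In Python, from workcell import * gives the robot as it stands. The module is installed in compiled form; this text tells all that it offers.
- The arm moves only by the tool drive_tool, never from a script. Its argument "increments" is a list of rows, each an object of numbers: "dx", "dy", "dz": the shift along the tool's x, y, z in m; "turn": the turn about the tool's z in rad. A call has 1 to 10 rows; each row is the pose to reach, as a shift and turn from the pose commanded when the call began, along the tool's axes at that moment; what a row does not reach only later rows make up. A row lasts 1/10 s, in which the tool goes at most 50 mm and 8.59 degrees, less where a joint would pass 70% of its speed; a pose out of reach is approached as far as the arm can. A call with a gripper value outside its range is refused whole. "fingers" is the opening, from 0 (shut) to 1 (fully open), set as the call begins (left out, the last holds). The fingers move at their own pace and stop on an object; "newtons" is the grip in N (left out, the last holds). Time passes only in rows, so rows that repeat a pose let the fingers close. It gives the time, the measured TCP pose, the force, the opening and the grip force at its end, in the units of the state.
- get_state(): the state, without advancing time (a new reading comes with each control period).
- snapshot(name): name is "side" or "top"; returns the picture (480x640x3 uint8, red, green, blue); there is no depth.
- camera_info(name): a dict with "K" (3x3 intrinsics, pixels), "k1" (the pictures are not rectified: a ray, as slopes to the right and down, at radius r is drawn at 1 + k1 r^2 times it, then the intrinsics apply), "world_from_camera" (4x4, takes a point from camera to world coordinates). Camera axes: x right, y up, looking along -z (the intrinsics and any distortion apply to the point x, -y, -z); pixel columns grow to the right and rows downward; lengths in m; the calibration is good to about 2 mm. A picture is of the moment at which its call begins. camera_info takes no time and is no camera call.
- hand_in(): hands the job in; it is judged then, once.
The state is a dict: "clock": time; "q": joint angles; "joint_velocities": joint speeds; "joint_torque": joint torques, N m; "position": TCP position; "ee_rot": TCP orientation; "wrist_force": force on the tool from outside, world axes, zero at the start; "wrist_torque": the same for the moment, N m; "width": finger opening in m; "finger_force": force on a finger pad.
Only numpy, scipy, OpenCV 4.12 (cv2) and the standard library are available. Lean on these libraries where they do the work, as an engineer would, in place of code of your own. Each camera call takes 0.05 s, during which the arm holds its last target. There are 200 camera calls.

## Task

Pick up the small white bar float by the two ends of the steel pivot pin through its middle and lift it well clear of the bench, so that it balances in the grip and its hidden heavy end shows itself by hanging down. Lower it (do not drop it) into the round steel dish and leave it standing there upright, heavy end down. Leave the longer plain bar without a pin and the square tray where they are.

Things in the scene. Friction and masses are not known exactly. Their poses are not given: they have to be found in the camera images.
- float_center (a point): centre of the float: white square bar 76 x 30 x 30 mm, 160 g, lying flat (centre 15 mm up). x along its length, y along the pin, z up. Steel pin, diameter 16, across its middle, ends standing out 8 mm from both sides (46 mm over both). A weight is hidden in one end (ends look alike; balance point 12 mm off centre). Held by the pin's flat ends, the bar turns freely on it, heavy end sinking within 1 s
- dish_floor (a point): centre of the inner floor of the round steel dish where the float is to stand: 74 mm outer and 66 mm inner diameter, floor 4 mm above the bench, rim 16 mm above the bench; fixed to the bench. z is up
- bar_center (a point): centre (15 mm above the bench) of the plain white bar without a pin, 90 x 30 x 30 mm, x along its length; loose, not to be disturbed
- tray: square steel tray, 80 x 80 mm, 16 mm high, origin at the centre of its underside; loose, not to be disturbed
Mind the look-alikes: they are no part of the job. Leave any black or brown look-alike of the part that bears float_center alone.

How it is judged:
By the outcome, as a careful person would: the job done as asked, in the order asked, and still so for the second after the job is handed in, with the robot touching nothing.
It also fails if it takes over 50 s, if anything falls off the work surface, if the arm or the gripper's body presses on something with over 40 N, if the wrist force passes 120 N, or if a joint passes its speed limit or range.

## Working session

There is one attempt and no reset: what is moved stays moved. The work goes in short steps, Python scripts to look and compute and a tool call to move; the robot and the scene stay as the last step left them, time stands still between calls to the robot, and variables do not carry over. Pictures are saved under pics/ and viewed, at most 10 in all, crops included, and the job is handed in when it is done.

Besides the shell and the picture viewer there is one more tool, called after "Emit:" in YAML: its name, and indented under it one key for each argument. drive_tool: Moves the arm, as the interface text tells. Its arguments: {"type":"object","properties":{"increments":{"type":"array","items":{"type":"object","properties":{"dx":{"type":"number"},"dy":{"type":"number"},"dz":{"type":"number"},"turn":{"type":"number"}}}},"fingers":{"type":"number"},"newtons":{"type":"number"}},"required":["increments"]}

```bash
mkdir -p pics
cat > h.py <<'E'
from workcell import *
import numpy as np, cv2
from scipy.spatial.transform import Rotation as R
def snap(c,n):
    im=snapshot(c); cv2.imwrite(f'pics/{n}.png',im[:,:,::-1]); return im
def ray(c,u,v):
    I=camera_info(c);K=np.array(I['K']);T=np.array(I['world_from_camera'])
    p=np.array([(u-K[0,2])/K[0,0],(v-K[1,2])/K[1,1]]);s=p.copy()
    for _ in range(30): s=p/(1+I['k1']*(s@s))
    return T[:3,3],T[:3,:3]@np.array([s[0],-s[1],-1])
def onz(c,u,v,z):
    o,d=ray(c,u,v); return o+d*(z-o[2])/d[2]
def proj(c,P):
    I=camera_info(c);K=np.array(I['K']);T=np.linalg.inv(np.array(I['world_from_camera']))
    q=T[:3,:3]@np.array(P)+T[:3,3]; s=np.array([q[0],-q[1]])/-q[2]; s=s*(1+I['k1']*(s@s))
    return K[0,0]*s[0]+K[0,2],K[1,1]*s[1]+K[1,2]
E
python3 - <<'E'
from h import *
for c in('top','side'):
    snap(c,c+'0');i=camera_info(c);print(c,np.round(i['K'],1).tolist(),i['k1'],np.round(i['world_from_camera'],3).tolist())
s=get_state();print(s)
print(np.round(R.from_rotvec(s['ee_rot']).as_matrix(),3))
E
```

```text
top [[538.5, 0.0, 322.5], [0.0, 538.5, 244.4], [0.0, 0.0, 1.0]] 0.048047391220133594 [[0.011, 0.986, -0.165, 0.447], [-1.0, 0.011, -0.001, 0.003], [0.001, 0.165, 0.986, 0.788], [0.0, 0.0, 0.0, 1.0]]
side [[469.5, 0.0, 317.6], [0.0, 469.5, 238.8], [0.0, 0.0, 1.0]] -0.12051639775694888 [[-0.919, 0.194, -0.343, 0.311], [-0.394, -0.488, 0.779, 0.565], [-0.017, 0.851, 0.525, 0.455], [0.0, 0.0, 0.0, 1.0]]
{'clock': 0.1, 'q': array([-9.79896320e-01,  3.59329292e-01,  1.11030637e-02, -2.72586918e-04,
       -1.22413892e+00, -2.88099335e-01]), 'joint_velocities': array([ 1.60737118e-03, -1.53583060e-03,  3.54658958e-03,  1.94297448e-03,
       -1.15426217e-05, -1.16010294e-03]), 'joint_torque': array([-2.27530210e-03, -5.84765518e+01,  2.94108725e+01,  6.95470199e+00,
       -3.22172004e-03, -1.00445740e-05]), 'position': array([ 0.20107699, -0.64382323,  0.2027342 ]), 'ee_rot': array([ 4.73613227e-01, -3.10524597e+00, -2.40106880e-03]), 'wrist_force': array([-0.53955012,  0.03978463,  0.35634204]), 'wrist_torque': array([ 0.07892484,  0.04675791, -0.02131585]), 'finger_force': 0.0, 'width': 0.08530735516736196}
[[-0.955 -0.298 -0.001]
 [-0.298  0.955  0.001]
 [ 0.     0.002 -1.   ]]
```

View pics/top0.png

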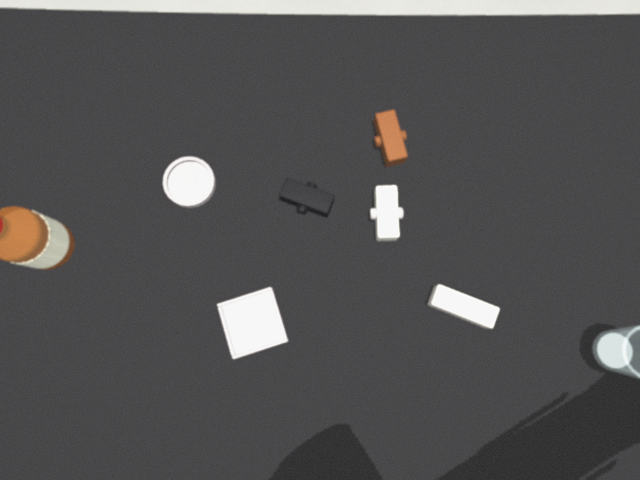

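View pics/side0.png

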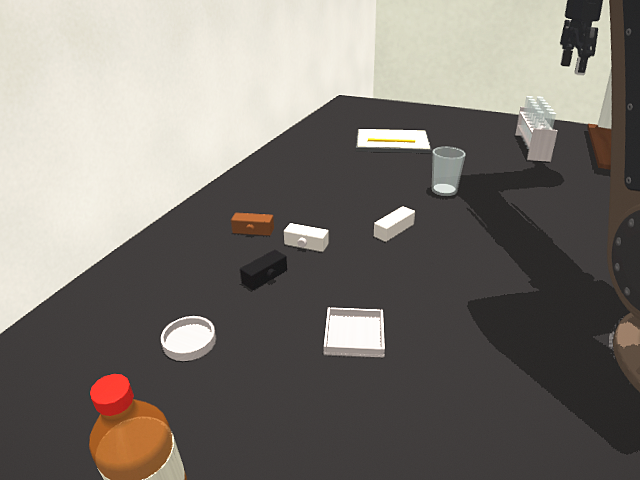

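The top view shows the white pinned float at about (387,213), with its pin horizontal in the image. The dish is at (189,182), the tray at (253,322) and the plain bar at (464,306). The black and brown look-alikes are near the float.

```bash
cat > m.py <<'E'
from h import *
def blobs(im,thr=120):
    h=cv2.cvtColor(im,cv2.COLOR_RGB2HSV); m=((h[...,2]>thr)&(h[...,1]<60)).astype(np.uint8)
    m[:30]=0
    return m
E
python3 - <<'E'
from m import *
im=cv2.imread('pics/top0.png')[:,:,::-1].copy(); m=blobs(im)
for c in cv2.findContours(m,cv2.RETR_EXTERNAL,cv2.CHAIN_APPROX_NONE)[0]:
    if cv2.contourArea(c)<300: continue
    r=cv2.minAreaRect(c); print(np.round(r[0],1),np.round(r[1],1),round(r[2],1),cv2.boundingRect(c))
    if abs(r[0][0]-387)<8:
        k=np.zeros_like(m); cv2.drawContours(k,[c],-1,1,-1)
        x,y,w,h=cv2.boundingRect(c); sub=k[y:y+h,x:x+w]; ws=sub.sum(1); print(ws)
        op=cv2.morphologyEx(k,cv2.MORPH_OPEN,np.ones((31,5),np.uint8)) 
        pn=np.argwhere(k&~cv2.dilate(op,np.ones((3,5),np.uint8)))
        for sgn in(-1,1):
            p=pn[(pn[:,1]-387)*sgn>12]; 
            e=p.mean(0)[::-1]; print('pin',sgn,len(p),e,p[:,1].min(),p[:,1].max(),onz('top',*e,.017))
        b=cv2.minAreaRect(cv2.findContours(op,0,1)[0][0]); print('body',b)
        for q in cv2.boxPoints(b): print(np.round(q,1),onz('top',*q,.03),onz('top',*q,0))
    if abs(r[0][0]-189)<8:
        e=cv2.fitEllipse(c); print('dish',e,onz('top',*e[0],.016))
        x,y,w,h=cv2.boundingRect(c)
        for u,v in((x,e[0][1]),(x+w,e[0][1]),(e[0][0],y),(e[0][0],y+h)):print(onz('top',u,v,.016),onz('top',u,v,.0))
im=cv2.imread('pics/side0.png')[:,:,::-1].copy(); m=blobs(im,110)
for c in cv2.findContours(m,cv2.RETR_EXTERNAL,cv2.CHAIN_APPROX_NONE)[0]:
    if 150<cv2.contourArea(c)<5000:
        r=cv2.fitEllipse(c);x=cv2.boundingRect(c); print('side',np.round(r[0],1),x,onz('side',*r[0],.016))
E
```

```text
[617.5 351. ] [52. 43.] 90.0 (596, 325, 44, 53)
[251.5 322.5] [59.  60.1] 72.5 (217, 287, 72, 73)
[463.9 305.9] [70.  24.7] 21.8 (428, 284, 72, 45)
[ 43.1 245. ] [47.8 57.4] 22.9 (10, 210, 59, 59)
[386.5 212. ] [56. 33.] 90.0 (370, 184, 34, 57)
[ 3 20 22 23 23 23 23 23 23 24 24 24 24 23 24 24 24 24 24 24 24 24 24 28
 32 34 34 34 34 34 34 34 34 33 32 28 23 24 24 24 24 24 24 24 24 24 24 24
 24 24 24 24 24 23 21 20 18]
pin -1 32 [371.09375 213.1875 ] 370 372 [ 0.62261895 -0.06702213  0.017     ]
pin 1 31 [401.87096774 212.67741935] 401 403 [ 0.62387274 -0.11205188  0.017     ]
body ((386.5, 212.5), (55.0, 23.0), 90.0)
[375. 185.] [ 0.6616147  -0.07162912  0.03      ] [ 0.67011423 -0.07458748  0.        ]
[398. 185.] [ 0.6619588 -0.1049862  0.03     ] [ 0.67047195 -0.10926468  0.        ]
[398. 240.] [ 0.58088252 -0.10409365  0.03      ] [ 0.58618705 -0.10833681  0.        ]
[375. 240.] [ 0.5805091 -0.071286   0.03     ] [ 0.58579885 -0.07423079  0.        ]
[188. 181.] [50. 52.] 90.0 (162, 156, 53, 51)
dish ((188.40762329101562, 181.2011260986328), (50.581703186035156, 52.35630798339844
[... 158 characters left out ...]
 ] [0.67308979 0.16693511 0.        ]
[0.70661949 0.20458198 0.016     ] [0.71200305 0.20875702 0.        ]
[0.62891442 0.20073961 0.016     ] [0.63268762 0.20483501 0.        ]
side [161.  458.1] (145, 434, 39, 46) [0.57879606 0.37534021 0.016     ]
side [188.  337.8] (160, 316, 56, 45) [0.66115558 0.21228718 0.016     ]
side [354.2 332.2] (323, 307, 62, 50) [0.45814792 0.11568831 0.016     ]
side [306.1 236.6] (284, 223, 45, 29) [ 0.62083837 -0.08607274  0.016     ]
side [393.6 223.2] (373, 206, 42, 36) [ 0.48801812 -0.19084611  0.016     ]
side [446.5 168.3] (432, 146, 34, 50) [ 0.44034936 -0.49168494  0.016     ]
side [392.3 138.5] (356, 129, 75, 20) [ 0.6147252  -0.64396335  0.016     ]
```

```bash
cat >> m.py <<'E'
def to(p,a):
    s=get_state(); M=R.from_rotvec(s['ee_rot']).as_matrix()
    cur=np.arctan2(-M[0,1],M[1,1]); print('t',s['clock'],'p',np.round(s['position'],4),'yaw',round(cur,4),'F',np.round(s['wrist_force'],1),'w',s['width'])
    print('d',np.round(M.T@(np.array(p)-s['position']),4),'turn',round(cur-a,4))
E
python3 - <<'E'
from m import *
to([.623,-.0895,.15],.02)
for v in (150,156,162): 
  o,d=ray('side',447,v); b=onz('side',446,187,0); t=((b-o)[:2]@d[:2])/(d[:2]@d[:2]); print(b,(o+t*d))
E
```

```text
t 0.1 p [ 0.2011 -0.6438  0.2027] yaw 0.3027 F [-0.5  0.   0.4] w 0.08530735516736196
d [-0.568   0.4033  0.0533] turn 0.2827
[ 0.42775815 -0.42214814  0.        ] [ 0.43567262 -0.42115077  0.08762304]
[ 0.42775815 -0.42214814  0.        ] [ 0.43411695 -0.42135701  0.07389   ]
[ 0.42775815 -0.42214814  0.        ] [ 0.43253048 -0.42156219  0.05999644]
```

Emit:
drive_tool:
  increments:
    - {"dx": -0.568,"dy": 0.403,"dz": 0,"turn": 0.283}
    - {"dx": -0.568,"dy": 0.403,"dz": 0,"turn": 0.283}
    - {"dx": -0.568,"dy": 0.403,"dz": 0,"turn": 0.283}
    - {"dx": -0.568,"dy": 0.403,"dz": 0,"turn": 0.283}
    - {"dx": -0.568,"dy": 0.403,"dz": 0,"turn": 0.283}
    - {"dx": -0.568,"dy": 0.403,"dz": 0,"turn": 0.283}
    - {"dx": -0.568,"dy": 0.403,"dz": 0,"turn": 0.283}
    - {"dx": -0.568,"dy": 0.403,"dz": 0,"turn": 0.283}
    - {"dx": -0.568,"dy": 0.403,"dz": 0,"turn": 0.283}
    - {"dx": -0.568,"dy": 0.403,"dz": 0,"turn": 0.283}
  fingers: 0.8

```text
clock: 1.1
position: [0.5042, -0.2456, 0.2036]
ee_rot: [0.031, -3.141, -0.0]
wrist_force: [0.6, -0.9, 0.7]
width: 0.0684
finger_force: 0.0
```

```bash
python3 -c "
from m import *
to([.623,-.0895,.10],.02)"
```

```text
t 1.1 p [ 0.5042 -0.2456  0.2036] yaw 0.0199 F [ 0.6 -0.9  0.7] w 0.06836749142534607
d [-0.1219  0.1537  0.1036] turn -0.0001
```

Emit:
drive_tool:
  increments:
    - {"dx": -0.122,"dy": 0.154}
    - {"dx": -0.122,"dy": 0.154}
    - {"dx": -0.122,"dy": 0.154}
    - {"dx": -0.122,"dy": 0.154}
    - {"dx": -0.122,"dy": 0.154,"dz": 0.1}
    - {"dx": -0.122,"dy": 0.154,"dz": 0.1}
    - {"dx": -0.122,"dy": 0.154,"dz": 0.1}
    - {"dx": -0.122,"dy": 0.154,"dz": 0.1}

```text
$.increments[0]: bad value
```

Run:
```python
from m import *
to([.623,-.0895,.08],.02)
a=snap('top','top1'); b=snap('side','side1')
x=np.hstack([cv2.resize(a[120:300,300:480],(400,400)),cv2.resize(b[100:280,220:400],(400,400))]); cv2.imwrite('pics/c1.png',x[:,:,::-1])
```

```text
t 1.1 p [ 0.5042 -0.2456  0.2036] yaw 0.0199 F [ 0.6 -0.9  0.7] w 0.06836749142534607
d [-0.1219  0.1536  0.1236] turn -0.0001
```

View pics/c1.png

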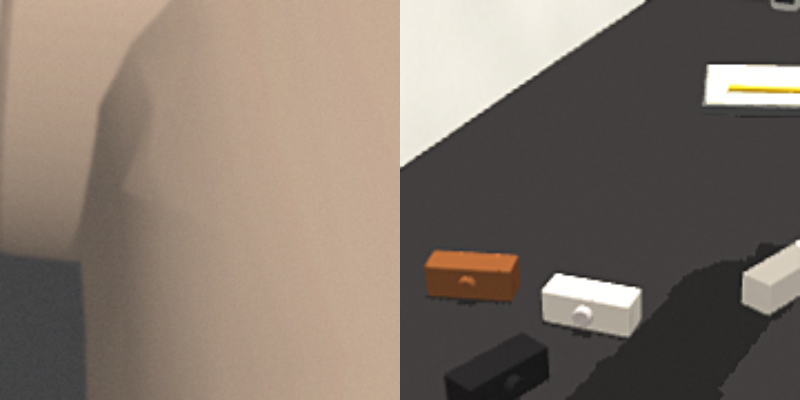

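The move was refused because every key must be given in each row. In the picture the arm hides the top view. The side view shows the near pin end at about pixel (302,242).

Emit:
drive_tool:
  increments:
    - {"dx": -0.122,"dy": 0.154,"dz": 0,"turn": 0}
    - {"dx": -0.122,"dy": 0.154,"dz": 0,"turn": 0}
    - {"dx": -0.122,"dy": 0.154,"dz": 0,"turn": 0}
    - {"dx": -0.122,"dy": 0.154,"dz": 0,"turn": 0}
    - {"dx": -0.122,"dy": 0.154,"dz": 0.1,"turn": 0}
    - {"dx": -0.122,"dy": 0.154,"dz": 0.1,"turn": 0}
    - {"dx": -0.122,"dy": 0.154,"dz": 0.1,"turn": 0}
    - {"dx": -0.122,"dy": 0.154,"dz": 0.1,"turn": 0}

```text
clock: 2.0
position: [0.6221, -0.0919, 0.1039]
ee_rot: [0.031, -3.139, 0.002]
wrist_force: [0.7, -0.1, 1.0]
width: 0.0685
finger_force: 0.0
```

Run:
```python
from m import *
to([.623,-.0895,.08],.02)
print(onz('side',302,242,.015))
b=snap('side','side2'); cv2.imwrite('pics/c2.png',cv2.resize(b[100:280,200:440],(800,600),interpolation=cv2.INTER_CUBIC)[:,:,::-1])
```

```text
t 2.0 p [ 0.6221 -0.0919  0.1039] yaw 0.02 F [ 0.7 -0.1  1. ] w 0.06850797094267964
d [-0.001   0.0024  0.0239] turn -0.0
[ 0.62083482 -0.06823797  0.015     ]
```

View pics/c2.png

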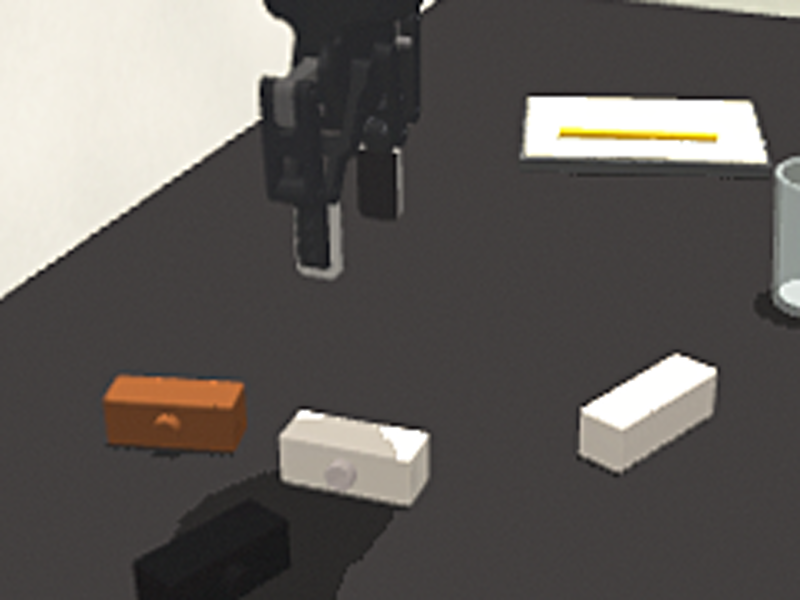

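The gripper is hanging above the float, with its near fingertip at about (296,182) in the side view. I'll check how high the fingertip is relative to the TCP.

Run:
```python
from m import *
for u,v in((296,182.5),(314,165)):
  o,d=ray('side',u,v)
  for y in ((-.045,-.057) if u<300 else (-.126,-.138)): t=(y-o[1])/d[1]; print(u,y,o+t*d)
```

```text
296 -0.045 [ 0.61590354 -0.045       0.14114501]
296 -0.057 [ 0.62189497 -0.057       0.1349702 ]
314 -0.126 [ 0.62012518 -0.126       0.13874098]
314 -0.138 [ 0.62548745 -0.138       0.1332484 ]
```

Run:
```python
from m import *
to([.622,-.0895,.08],.02)
for P in((.622,-.055,.104),(.622,-.055,.113),(.622,-.128,.113),(.622,-.067,.015)): print(P,proj('side',P))
b=snap('side','side3'); cv2.imwrite('pics/c3.png',cv2.resize(b[100:280,200:440],(800,600),interpolation=cv2.INTER_CUBIC)[:,:,::-1])
to([.622,-.0895,.08],.02)
```

```text
t 2.05 p [ 0.6236 -0.0918  0.1057] yaw 0.02 F [-0.5 -0.7  1.5] w 0.0682567610012718
d [0.0016 0.0023 0.0257] turn 0.0
(0.622, -0.055, 0.104) (np.float64(296.16693828955044), np.float64(200.08171176660494))
(0.622, -0.055, 0.113) (np.float64(295.9491099368164), np.float64(195.18096389634817))
(0.622, -0.128, 0.113) (np.float64(313.77704466518844), np.float64(178.00635262237802))
(0.622, -0.067, 0.015) (np.float64(301.1077483266203), np.float64(242.2160837690413))
t 2.1 p [ 0.6242 -0.0917  0.1066] yaw 0.0198 F [-0.2  0.2 -0.1] w 0.0685623103441024
d [0.0022 0.0022 0.0266] turn -0.0002
```

View pics/c3.png

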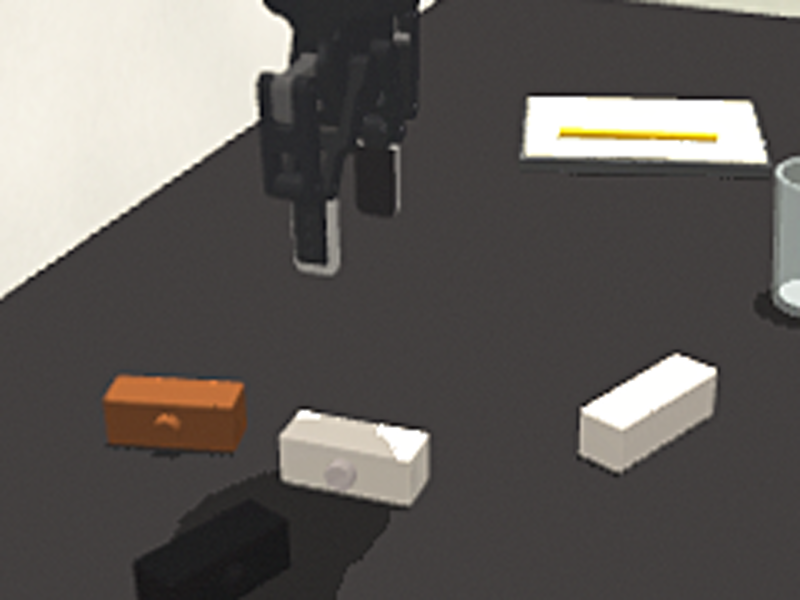

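The image puts the fingertips at about z = 0.135, higher than the TCP reading suggests. I'll lower the arm in stages and look again.

Emit:
drive_tool:
  increments:
    - {"dx": 0.001,"dy": 0.002,"dz": 0.035,"turn": 0}
    - {"dx": 0.001,"dy": 0.002,"dz": 0.06,"turn": 0}
    - {"dx": 0.001,"dy": 0.002,"dz": 0.075,"turn": 0}
    - {"dx": 0.001,"dy": 0.002,"dz": 0.075,"turn": 0}
    - {"dx": 0.001,"dy": 0.002,"dz": 0.075,"turn": 0}
    - {"dx": 0.001,"dy": 0.002,"dz": 0.075,"turn": 0}

```text
clock: 2.7
position: [0.623, -0.0892, 0.0311]
ee_rot: [-0.031, 3.138, 0.0]
wrist_force: [0.4, 0.3, -0.4]
width: 0.0683
finger_force: 0.0
```

Run:
```python
from m import *
b=snap('side','side4'); cv2.imwrite('pics/c4.png',cv2.resize(b[150:270,240:400],(800,600),interpolation=cv2.INTER_CUBIC)[:,:,::-1])
to([.622,-.0895,.0],.02)
```

```text
t 2.75 p [ 0.6228 -0.0892  0.0308] yaw 0.0199 F [-0.2 -0.7 -0.2] w 0.06852622021482045
d [ 0.0009 -0.0003  0.0308] turn -0.0001
```

View pics/c4.png

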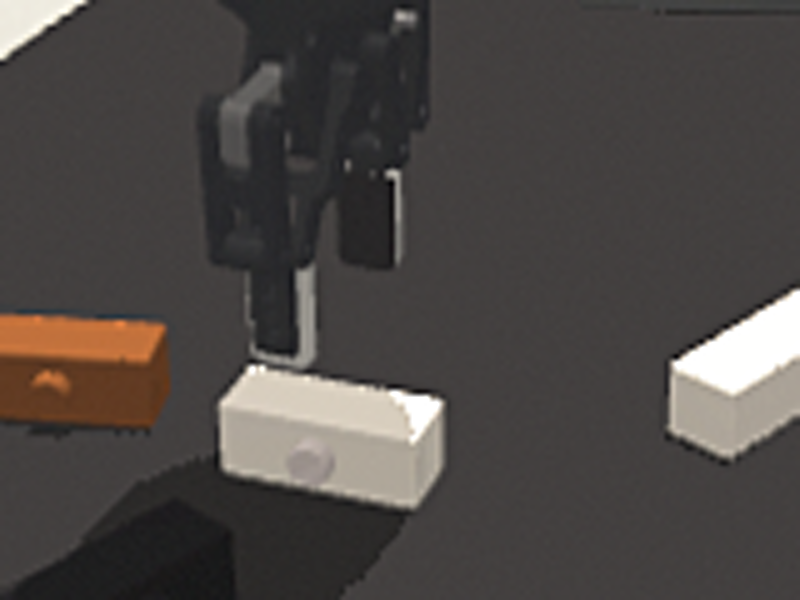

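The near fingertip shows at (297,222) and the far one at (314,204). That is again about 25 mm higher than expected.

Run:
```python
from m import *
for u,v in((296.6,222.4),(314,203.6)):
  for z in (.035,.04,.05,.06): print(u,onz('side',u,v,z))
a=snap('top','top4')
cv2.imwrite('pics/c5.png',cv2.resize(a[80:320,260:520],(600,554))[:,:,::-1])
```

```text
296.6 [ 0.64399263 -0.09660928  0.035     ]
296.6 [ 0.64003294 -0.08873393  0.04      ]
296.6 [ 0.63211357 -0.07298323  0.05      ]
296.6 [ 0.62419419 -0.05723253  0.06      ]
314 [ 0.64420115 -0.1758401   0.035     ]
314 [ 0.64023897 -0.16702141  0.04      ]
314 [ 0.63231463 -0.14938402  0.05      ]
314 [ 0.62439029 -0.13174664  0.06      ]
```

View pics/c5.png

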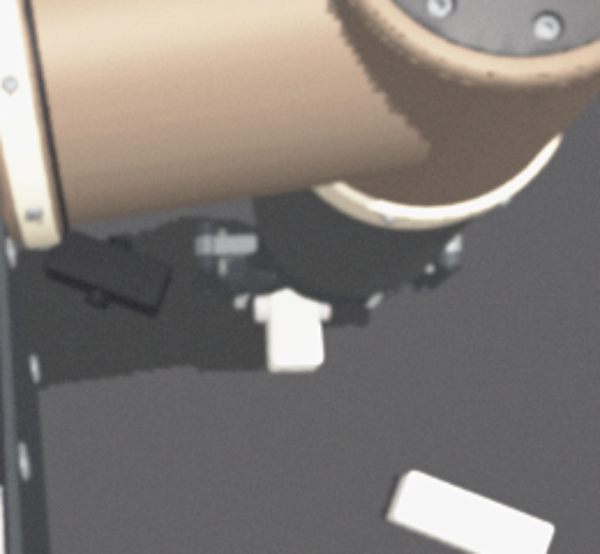

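The top view shows the gripper knuckles at about (357,185) and (457,185). The float pin is still visible, unmoved, at about (387,213).

Run:
```python
from m import *
for z in (.1,.12,.14,.16,.18): print(z,onz('top',357.5,185.3,z)[:2],onz('top',457,186,z)[:2])
```

```text
0.1 [ 0.64112709 -0.04166689] [ 0.64147292 -0.17237068]
0.12 [ 0.63547979 -0.04036492] [ 0.63581556 -0.16726946]
0.14 [ 0.62983248 -0.03906296] [ 0.63015821 -0.16216824]
0.16 [ 0.62418518 -0.037761  ] [ 0.62450085 -0.15706702]
0.18 [ 0.61853788 -0.03645904] [ 0.6188435 -0.1519658]
```

Emit:
drive_tool:
  increments:
    - {"dx": 0,"dy": 0,"dz": 0.005,"turn": 0}
    - {"dx": 0,"dy": 0,"dz": 0.009,"turn": 0}
    - {"dx": 0,"dy": 0,"dz": 0.013,"turn": 0}
    - {"dx": 0,"dy": 0,"dz": 0.017,"turn": 0}
    - {"dx": 0,"dy": 0,"dz": 0.019,"turn": 0}
    - {"dx": 0,"dy": 0,"dz": 0.019,"turn": 0}
    - {"dx": 0,"dy": 0,"dz": 0.019,"turn": 0}

```text
clock: 3.5
position: [0.6214, -0.0892, 0.0095]
ee_rot: [0.031, -3.141, 0.0]
wrist_force: [-0.1, 0.1, -0.1]
width: 0.0683
finger_force: 0.0
```

Run:
```python
from m import *
b=snap('side','side5'); cv2.imwrite('pics/c6.png',cv2.resize(b[150:270,240:400],(800,600),interpolation=cv2.INTER_CUBIC)[:,:,::-1])
to([.622,-.0895,.0],.02)
```

```text
t 3.55 p [ 0.6215 -0.0892  0.0097] yaw 0.0198 F [-0.1  0.7  0.9] w 0.06797940589415183
d [-0.0005 -0.0003  0.0097] turn -0.0002
```

View pics/c6.png

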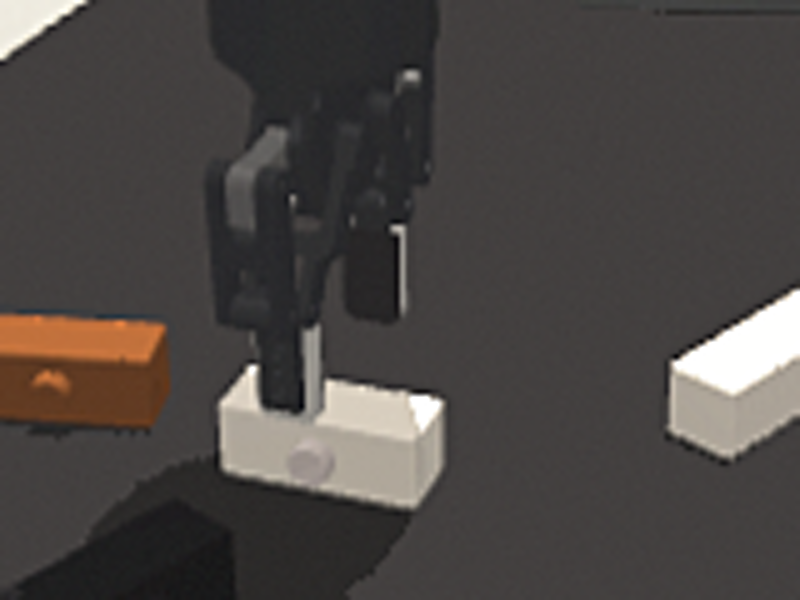

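The fingers now straddle the float, with the near tip at about (297,232), close to the height of the bar's top. I'll narrow the opening and then continue down slowly.

Emit:
drive_tool:
  increments:
    - {"dx": 0,"dy": 0,"dz": 0,"turn": 0}
    - {"dx": 0,"dy": 0,"dz": 0,"turn": 0}
    - {"dx": 0,"dy": 0,"dz": 0.003,"turn": 0}
    - {"dx": 0,"dy": 0,"dz": 0.006,"turn": 0}
    - {"dx": 0,"dy": 0,"dz": 0.008,"turn": 0}
    - {"dx": 0,"dy": 0,"dz": 0.008,"turn": 0}
    - {"dx": 0,"dy": 0,"dz": 0.008,"turn": 0}
  fingers: 0.7
  newtons: 40

```text
clock: 4.25
position: [0.6213, -0.0892, 0.0015]
ee_rot: [0.031, -3.141, 0.0]
wrist_force: [-0.1, 0.1, 0.7]
width: 0.0599
finger_force: 0.0
```

Run:
```python
from m import *
b=snap('side','side6'); cv2.imwrite('pics/c7.png',cv2.resize(b[170:260,250:370],(800,600),interpolation=cv2.INTER_CUBIC)[:,:,::-1])
to([.622,-.0895,.0],.02)
```

```text
t 4.3 p [ 0.6214 -0.0892  0.0016] yaw 0.0198 F [-0.8 -0.3 -0.2] w 0.059453896426292153
d [-0.0006 -0.0003  0.0016] turn -0.0002
```

View pics/c7.png

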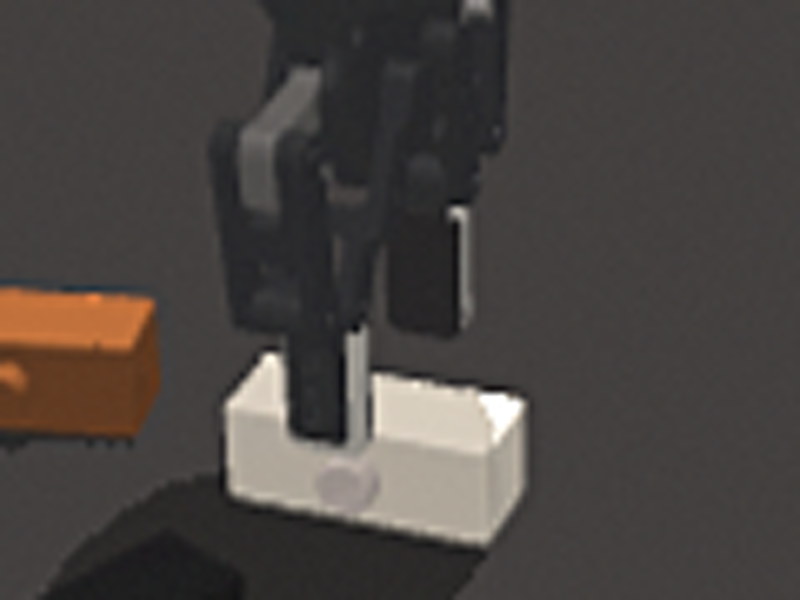

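The near tip is at about (298,236) and the pin at (302,242). The tip is therefore still about 30 mm up, level with the bar's top. I'll go lower, watching the force and checking the tip by pixel scan.

Emit:
drive_tool:
  increments:
    - {"dx": 0,"dy": 0,"dz": 0.004,"turn": 0}
    - {"dx": 0,"dy": 0,"dz": 0.008,"turn": 0}
    - {"dx": 0,"dy": 0,"dz": 0.012,"turn": 0}
    - {"dx": 0,"dy": 0,"dz": 0.012,"turn": 0}
    - {"dx": 0,"dy": 0,"dz": 0.012,"turn": 0}

```text
clock: 4.8
position: [0.6212, -0.0892, -0.0107]
ee_rot: [0.031, -3.141, 0.0]
wrist_force: [-0.9, 0.0, -0.7]
width: 0.0593
finger_force: 0.0
```

```bash
cat > t.py <<'E'
from m import *
import sys
b=snap('side',sys.argv[1])
to([.622,-.0895,.0],.02)
print(cv2.imread('pics/side6.png',0)[228:262,292:312:2].T)
print(cv2.cvtColor(b,cv2.COLOR_RGB2GRAY)[228:262,292:312:2].T)
E
python3 t.py side7
```

```text
t 4.85 p [ 0.6214 -0.0892 -0.0104] yaw 0.0199 F [ 0.1 -0.9  0.5] w 0.05958114330148328
d [-0.0006 -0.0003 -0.0104] turn -0.0001
[[168 164 185 209 203 181 172 175 172 169 168 167 167 167 167 169 174 148
   70  33  41  41  42  41  42  42  42  43  42  43  42  41  43  42]
 [ 35  34  38  33  33  31  33  78 143 168 169 167 168 168 167 168 169 182
  107  38  38  42  41  41  43  42  41  42  42  42  43  42  42  42]
 [ 49  47  44  41  40  49  40  28 133 158 167 168 168 169 170 169 170 178
  121  51  36  40  44  41  40  43  39  43  41  43  43  42  40  42]
 [ 42  42  43  43  44  43  39  30 108 146 167 167 166 150 146 147 148 160
  150  74  31  41  42  43  42  42  41  43  42  42  41  42  42  42]
 [ 37  38  39  41  38  38  34  31  51 129 171 186 153 146 147 146 150 152
  165 100  39  39  42  41  41  43  43  41  40  41  43  42  42  41]
 [150 152 127 117 118 117 117 113 138 143 157 176 163 148 146 150 151 150
  149 143  75  34  41  41  41  42  41  42  43  40  42  40  44  42]
 [134 138 139 139 144 143 143 140 135 145 169 174 167 161 157 153 151 144
  154 179  95  28  39  42  41  41  42  42  41  42  4
[... 1149 characters left out ...]
 127 117 118 119 119 122 121  97  85  85  85  84 106 138 146 147 151
  150 143  77  35  40  40  42  44  41  42  42  41  41  43  44  40]
 [139 141 140 143 144 144 142 142 143 145 144 144 144 143 141 143 148 145
  155 181  95  31  39  41  44  42  43  41  42  43  43  42  41  40]
 [213 213 213 212 212 213 218 187 140 128 128 128 126 113 131 139 153 167
  171 179 123  53  37  42  42  41  41  43  41  42  41  43  42  42]
 [211 208 208 207 208 207 210 199 174 168 169 169 170 170 169 169 169 170
  169 174 152  74  30  42  42  43  43  42  43  42  43  40  42  42]
 [214 208 206 207 207 208 209 209 176 165 167 169 169 169 168 168 168 169
  169 170 184 107  38  37  42  41  42  44  41  42  42  42  42  43]]
```

Emit:
drive_tool:
  increments:
    - {"dx": 0,"dy": 0,"dz": 0.004,"turn": 0}
    - {"dx": 0,"dy": 0,"dz": 0.008,"turn": 0}
    - {"dx": 0,"dy": 0,"dz": 0.012,"turn": 0}
    - {"dx": 0,"dy": 0,"dz": 0.014,"turn": 0}
    - {"dx": 0,"dy": 0,"dz": 0.014,"turn": 0}
    - {"dx": 0,"dy": 0,"dz": 0.014,"turn": 0}

```text
clock: 5.45
position: [0.6214, -0.0892, -0.0245]
ee_rot: [0.031, -3.141, 0.0]
wrist_force: [-0.5, 0.3, 0.3]
width: 0.0597
finger_force: 0.0
```

Run:
```python
from m import *
b=snap('side','side8'); to([.622,-.0895,.0],.02)
g=cv2.cvtColor(b,cv2.COLOR_RGB2GRAY); print(g[234:262,292:312:2].T)
for y in(-.059,-.055,-.05):print([np.round(proj('side',(.622,y,z)),1).tolist() for z in (0,.005,.01)])
```

```text
t 5.5 p [ 0.6215 -0.0891 -0.0243] yaw 0.0199 F [ 0.4 -0.1 -0.1] w 0.059490113306547916
d [-0.0005 -0.0004 -0.0243] turn -0.0001
[[165 183 184 183 184 184 182 181 181 181 186 156  75  30  38  38  42  40
   42  43  43  41  43  42  41  41  42  42]
 [ 33  38  39  37  36  37  42  44  45  44  42  56  43  42  86  55  35  41
   44  42  42  43  42  45  41  43  42  44]
 [ 41  44  42  44  48  45  41  43  43  42  42  44  45  36  62 149  86  35
   41  41  43  42  43  42  40  42  43  41]
 [ 41  42  42  43  44  44  44  45  43  43  46  48  46  39  32 146  99  42
   38  41  41  41  42  44  44  44  43  42]
 [ 38  40  40  42  43  43  41  43  42  42  44  42  42  40  29 112 131  69
   35  42  43  42  41  42  39  42  43  42]
 [116 121  95  85  85  86 112 101  86  89  64  54  55  50  74 136 159  96
   43  39  41  43  42  42  43  44  41  43]
 [149 145 144 145 144 144 146 145 145 146 146 145 145 148 151 156 120  62
   37  41  41  42  42  42  42  41  42  43]
 [217 187 170 171 141 125 123 115 106 110  95  90  91  96  75  43  34  39
   42  42  43  42  43  42  41  43  43  43]
 [210 200 174 168 169 169 171 171 171 170 170 170 173 176 154  75  32  42
   41  42  42  41  42  43  43  41  42  41]
 [211 210 175 164 168 170 168 167 169 169 168 168 168 170 183 107  37  39
   42  42  41  42  43  41  41  42  41  42]]
[[299.5, 251.6], [299.4, 249.3], [299.3, 246.9]]
[[298.5, 252.8], [298.4, 250.4], [298.3, 248.0]]
[[297.3, 254.2], [297.2, 251.8], [297.1, 249.5]]
```

Emit:
drive_tool:
  increments:
    - {"dx": 0,"dy": 0,"dz": 0,"turn": 0}
    - {"dx": 0,"dy": 0,"dz": 0,"turn": 0}
    - {"dx": 0,"dy": 0,"dz": 0,"turn": 0}
    - {"dx": 0,"dy": 0,"dz": 0,"turn": 0}
    - {"dx": 0,"dy": 0,"dz": 0,"turn": 0}
    - {"dx": 0,"dy": 0,"dz": 0,"turn": 0}
    - {"dx": 0,"dy": 0,"dz": 0,"turn": 0}
  fingers: 0.3
  newtons: 40

```text
clock: 6.2
position: [0.6216, -0.0892, -0.024]
ee_rot: [-0.031, 3.141, -0.0]
wrist_force: [-1.7, -0.1, 5.3]
width: 0.045
finger_force: 41.3
```

Emit:
drive_tool:
  increments:
    - {"dx": 0,"dy": 0,"dz": -0.006,"turn": 0}
    - {"dx": 0,"dy": 0,"dz": -0.02,"turn": 0}
    - {"dx": 0,"dy": 0,"dz": -0.04,"turn": 0}
    - {"dx": 0,"dy": 0,"dz": -0.065,"turn": 0}
    - {"dx": 0,"dy": 0,"dz": -0.09,"turn": 0}
    - {"dx": 0,"dy": 0,"dz": -0.11,"turn": 0}
    - {"dx": 0,"dy": 0,"dz": -0.125,"turn": 0}
    - {"dx": 0,"dy": 0,"dz": -0.13,"turn": 0}
    - {"dx": 0,"dy": 0,"dz": -0.13,"turn": 0}
    - {"dx": 0,"dy": 0,"dz": -0.13,"turn": 0}

```text
clock: 7.2
position: [0.6208, -0.0891, 0.105]
ee_rot: [0.031, -3.14, -0.0]
wrist_force: [-0.0, 0.6, -2.3]
width: 0.0449
finger_force: 41.1
```

Emit:
drive_tool:
  increments:
    - {"dx": 0,"dy": 0,"dz": 0,"turn": 0}
    - {"dx": 0,"dy": 0,"dz": 0,"turn": 0}
    - {"dx": 0,"dy": 0,"dz": 0,"turn": 0}
    - {"dx": 0,"dy": 0,"dz": 0,"turn": 0}
    - {"dx": 0,"dy": 0,"dz": 0,"turn": 0}
    - {"dx": 0,"dy": 0,"dz": 0,"turn": 0}
    - {"dx": 0,"dy": 0,"dz": 0,"turn": 0}
    - {"dx": 0,"dy": 0,"dz": 0,"turn": 0}

```text
clock: 8.0
position: [0.6213, -0.0892, 0.1056]
ee_rot: [-0.031, 3.141, 0.0]
wrist_force: [-0.0, -0.4, -1.9]
width: 0.0447
finger_force: 41.1
```

Run:
```python
from m import *
to([.667,.204,.106],.02)
b=snap('side','side9'); h=cv2.cvtColor(b,cv2.COLOR_RGB2HSV); m=((h[...,2]>105)&(h[...,1]<60)).astype(np.uint8); m[:110]=0;m[:150,:280]=0
for c in cv2.findContours(m,0,1)[0]:
  if cv2.contourArea(c)>60: print(cv2.boundingRect(c),np.round(cv2.minAreaRect(c),1) if 0 else cv2.minAreaRect(c))
```

```text
t 8.0 p [ 0.6213 -0.0892  0.1056] yaw 0.0198 F [-0.  -0.4 -1.9] w 0.04467709451549496
d [-0.0514  0.2922 -0.0004] turn -0.0002
(145, 434, 39, 46) ((172.4705810546875, 464.8823547363281), (32.58473205566406, 52.47856521606445), 30.963754653930664)
(160, 316, 56, 45) ((188.0943603515625, 337.8302001953125), (43.68065643310547, 54.944217681884766), 74.05460357666016)
(323, 307, 62, 51) ((354.3037109375, 331.8083190917969), (60.90846633911133, 48.163978576660156), 2.337306022644043)
(373, 206, 42, 36) ((393.7088623046875, 222.82632446289062), (22.7750186920166, 48.00946807861328), 57.38076400756836)
(0, 150, 258, 184) ((128.5, 241.5), (183.0, 257.0), 90.0)
(432, 146, 34, 50) ((448.5, 170.5), (49.0, 33.0), 90.0)
(292, 146, 26, 50) ((304.82177734375, 170.28219604492188), (23.781387329101562, 48.955833435058594), 5.7105937004089355)
(356, 129, 75, 20) ((393.0, 138.5), (19.0, 74.0), 90.0)
(481, 110, 159, 52) ((560.0, 135.5), (51.0, 158.0), 90.0)
(280, 110, 8, 17) ((283.5, 118.0), (16.0, 7.0), 90.0)
```

The float hangs upright: its side-view box is 26 x 50 px, and the measured weight is about 1.9 N. Next I carry it over the dish, using (0.668, 0.205) as its centre.

Emit:
drive_tool:
  increments:
    - {"dx": -0.002,"dy": 0.01,"dz": 0,"turn": 0}
    - {"dx": -0.006,"dy": 0.035,"dz": 0,"turn": 0}
    - {"dx": -0.013,"dy": 0.072,"dz": 0,"turn": 0}
    - {"dx": -0.02,"dy": 0.112,"dz": 0,"turn": 0}
    - {"dx": -0.028,"dy": 0.154,"dz": 0,"turn": 0}
    - {"dx": -0.035,"dy": 0.196,"dz": 0,"turn": 0}
    - {"dx": -0.042,"dy": 0.235,"dz": 0,"turn": 0}
    - {"dx": -0.047,"dy": 0.265,"dz": 0,"turn": 0}
    - {"dx": -0.051,"dy": 0.285,"dz": 0,"turn": 0}
    - {"dx": -0.053,"dy": 0.293,"dz": 0,"turn": 0}

```text
clock: 9.05
position: [0.6685, 0.2072, 0.1053]
ee_rot: [0.034, -3.141, 0.0]
wrist_force: [0.6, -0.1, -0.8]
width: 0.045
finger_force: 41.2
```

Emit:
drive_tool:
  increments:
    - {"dx": 0,"dy": 0,"dz": 0.01,"turn": 0}
    - {"dx": 0,"dy": 0,"dz": 0.025,"turn": 0}
    - {"dx": 0,"dy": 0,"dz": 0.04,"turn": 0}
    - {"dx": 0,"dy": 0,"dz": 0.055,"turn": 0}
    - {"dx": 0,"dy": 0,"dz": 0.06,"turn": 0}
    - {"dx": 0,"dy": 0,"dz": 0.06,"turn": 0}
    - {"dx": 0,"dy": 0,"dz": 0.06,"turn": 0}
    - {"dx": 0,"dy": 0,"dz": 0.06,"turn": 0}

```text
clock: 9.85
position: [0.6691, 0.2051, 0.0465]
ee_rot: [-0.031, 3.14, 0.001]
wrist_force: [-0.1, -0.6, -0.8]
width: 0.0449
finger_force: 41.2
```

Run:
```python
from m import *
b=snap('side','side10')
to([.668,.205,.045],.02)
a=snap('top','top10')
x=np.hstack([cv2.resize(a[100:260,120:280],(400,400)),cv2.resize(b[240:400,110:270],(400,400))]); cv2.imwrite('pics/c10.png',x[:,:,::-1])
```

```text
t 9.9 p [0.669  0.2051 0.0465] yaw 0.0199 F [-0.4  0.7 -1.2] w 0.04511409169169554
d [ 0.001  -0.      0.0015] turn -0.0001
```

View pics/c10.png

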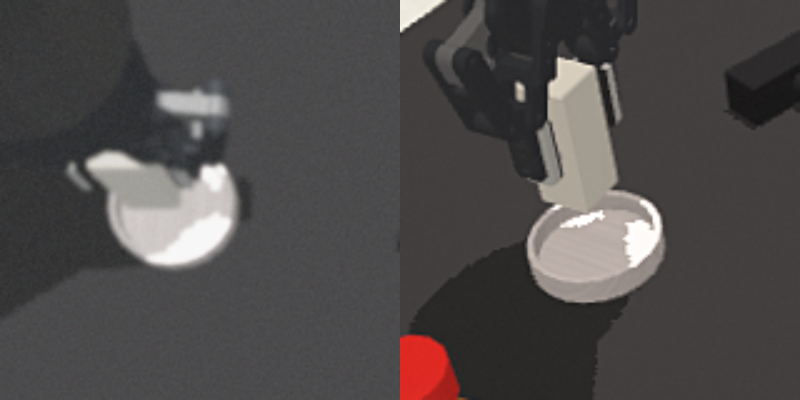

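Both views show the float held upright just above the dish. In the side view its front lower corner is at about (184,325).

Run:
```python
from m import *
f=lambda x,y:(110+(x-400)/2.5,240+y/2.5)
print(onz('side',*f(585,212),.0475),onz('side',*f(618,187),.0475))
for z in(.0475,.1235):
  for dx,dy in((-.015,.015),(.015,.015),(-.015,-.015)):
    u,v=proj('side',(.669+dx,.205+dy,z)); print(z,dx,dy,(u-110)*2.5+400,(v-240)*2.5)
```

```text
[0.65558255 0.21954101 0.0475    ] [0.65116325 0.19618342 0.0475    ]
0.0475 -0.015 0.015 586.9324189739716 213.3604092941728
0.0475 0.015 0.015 541.2006672760197 198.1861215766662
0.0475 -0.015 -0.015 620.3543092478724 178.67174867285271
0.1235 -0.015 0.015 560.0668105850468 95.29182677152903
0.1235 0.015 0.015 511.84464767343 81.42819090034564
0.1235 -0.015 -0.015 597.016740456254 62.465416886231395
```

The pixel positions match the prediction for an upright float within 1–2 mm. Lowering it now.

Emit:
drive_tool:
  increments:
    - {"dx": 0,"dy": 0,"dz": 0.01,"turn": 0}
    - {"dx": 0,"dy": 0,"dz": 0.02,"turn": 0}
    - {"dx": 0,"dy": 0,"dz": 0.03,"turn": 0}
    - {"dx": 0,"dy": 0,"dz": 0.036,"turn": 0}
    - {"dx": 0,"dy": 0,"dz": 0.038,"turn": 0}
    - {"dx": 0,"dy": 0,"dz": 0.039,"turn": 0}
    - {"dx": 0,"dy": 0,"dz": 0.04,"turn": 0}
    - {"dx": 0,"dy": 0,"dz": 0.041,"turn": 0}
    - {"dx": 0,"dy": 0,"dz": 0.041,"turn": 0}
    - {"dx": 0,"dy": 0,"dz": 0.041,"turn": 0}

```text
clock: 10.95
position: [0.6687, 0.2049, 0.0049]
ee_rot: [-0.031, 3.141, 0.0]
wrist_force: [-0.3, -0.3, -0.6]
width: 0.0449
finger_force: 41.2
```

Emit:
drive_tool:
  increments:
    - {"dx": 0,"dy": 0,"dz": 0.001,"turn": 0}
    - {"dx": 0,"dy": 0,"dz": 0.001,"turn": 0}
    - {"dx": 0,"dy": 0,"dz": 0.001,"turn": 0}
    - {"dx": 0,"dy": 0,"dz": 0.001,"turn": 0}

```text
clock: 11.35
position: [0.6686, 0.2048, 0.0036]
ee_rot: [-0.031, 3.141, 0.0]
wrist_force: [0.4, -0.0, -1.0]
width: 0.0452
finger_force: 41.2
```

Emit:
drive_tool:
  increments:
    - {"dx": 0,"dy": 0,"dz": 0.001,"turn": 0}
    - {"dx": 0,"dy": 0,"dz": 0.001,"turn": 0}
    - {"dx": 0,"dy": 0,"dz": 0.001,"turn": 0}
    - {"dx": 0,"dy": 0,"dz": 0.001,"turn": 0}

```text
clock: 11.75
position: [0.6688, 0.2049, 0.0031]
ee_rot: [-0.031, 3.141, 0.0]
wrist_force: [-1.1, -0.7, 2.9]
width: 0.0448
finger_force: 41.7
```

Emit:
drive_tool:
  increments:
    - {"dx": 0,"dy": 0,"dz": 0.001,"turn": 0}
    - {"dx": 0,"dy": 0,"dz": 0.001,"turn": 0}
    - {"dx": 0,"dy": 0,"dz": 0.001,"turn": 0}
    - {"dx": 0,"dy": 0,"dz": 0.001,"turn": 0}

```text
clock: 12.15
position: [0.669, 0.2049, 0.003]
ee_rot: [-0.032, 3.14, 0.0]
wrist_force: [-3.6, -0.6, 9.9]
width: 0.045
finger_force: 42.4
```

It touched down at about z = 0.003, as predicted. I'll ease off 1 mm and release.

Emit:
drive_tool:
  increments:
    - {"dx": 0,"dy": 0,"dz": -0.001,"turn": 0}
    - {"dx": 0,"dy": 0,"dz": -0.001,"turn": 0}
    - {"dx": 0,"dy": 0,"dz": -0.001,"turn": 0}
    - {"dx": 0,"dy": 0,"dz": -0.001,"turn": 0}
  newtons: 20

```text
clock: 12.55
position: [0.6688, 0.2049, 0.003]
ee_rot: [-0.031, 3.141, 0.0]
wrist_force: [-1.1, -0.3, 6.8]
width: 0.0448
finger_force: 41.9
```

Emit:
drive_tool:
  increments:
    - {"dx": 0,"dy": 0,"dz": 0,"turn": 0}
    - {"dx": 0,"dy": 0,"dz": 0,"turn": 0}
    - {"dx": 0,"dy": 0,"dz": 0,"turn": 0}
    - {"dx": 0,"dy": 0,"dz": 0,"turn": 0}
    - {"dx": 0,"dy": 0,"dz": 0,"turn": 0}
    - {"dx": 0,"dy": 0,"dz": 0,"turn": 0}
  fingers: 0.75

```text
clock: 13.15
position: [0.6685, 0.2048, 0.0025]
ee_rot: [0.031, -3.141, 0.0]
wrist_force: [-0.5, -1.1, 0.1]
width: 0.0635
finger_force: 0.0
```

Run:
```python
from m import *
b=snap('side','side11');to([.669,.205,.15],.02)
m=blobs(b,100)[:,100:260]
for c in cv2.findContours(m,0,1)[0]:
  if cv2.contourArea(c)>60: print(cv2.boundingRect(c))
for z in(.004,.08):
  for dx,dy in((-.015,.015),(.015,.015),(-.015,-.015),(.015,-.015)): print(np.round(np.subtract(proj('side',(.669+dx,.205+dy,z)),(100,0))))
```

```text
t 13.2 p [0.6685 0.2048 0.0026] yaw 0.0198 F [-0.3  0.  -0.5] w 0.06394250149382567
d [-0.0005  0.0002 -0.1474] turn -0.0002
(42, 436, 42, 44)
(61, 289, 55, 72)
(36, 212, 52, 15)
(0, 165, 32, 95)
(75, 30, 85, 161)
[ 90. 349.]
[ 73. 343.]
[103. 335.]
[ 86. 330.]
[ 80. 306.]
[ 62. 300.]
[ 94. 292.]
[ 76. 287.]
```

The float is standing in the dish and the fingers are clear of it. Retreating straight up.

Emit:
drive_tool:
  increments:
    - {"dx": 0,"dy": 0,"dz": -0.01,"turn": 0}
    - {"dx": 0,"dy": 0,"dz": -0.03,"turn": 0}
    - {"dx": 0,"dy": 0,"dz": -0.06,"turn": 0}
    - {"dx": 0,"dy": 0,"dz": -0.1,"turn": 0}
    - {"dx": 0,"dy": 0,"dz": -0.14,"turn": 0}
    - {"dx": 0,"dy": 0,"dz": -0.16,"turn": 0}
    - {"dx": 0,"dy": 0,"dz": -0.17,"turn": 0}
    - {"dx": 0,"dy": 0,"dz": -0.17,"turn": 0}

```text
clock: 14.0
position: [0.6691, 0.2051, 0.1745]
ee_rot: [-0.031, 3.139, 0.002]
wrist_force: [0.0, -0.4, 0.1]
width: 0.0644
finger_force: 0.0
```

Run:
```python
from m import *
b=snap('side','side12');to([.669,.205,.15],.02)
m=blobs(b,100)
for c in cv2.findContours(m,0,1)[0]:
  if cv2.contourArea(c)>60: print(cv2.boundingRect(c))
```

```text
t 14.05 p [0.6683 0.2048 0.1726] yaw 0.0196 F [ 0.1  0.3 -0.4] w 0.06409716528462475
d [-0.0007  0.0001  0.0226] turn -0.0004
(142, 436, 42, 44)
(323, 307, 62, 51)
(160, 289, 56, 72)
(373, 206, 42, 36)
(432, 146, 34, 50)
(356, 129, 75, 21)
(0, 30, 640, 304)
```

The combined float and dish blob still spans rows 289–361, which is the height of an upright float. The tray and plain bar have not moved.

```bash
python3 -c "
from workcell import *
print(hand_in())"
```

```text
the job is handed in; nothing more can be done
None
```

The float was lifted by its pin, hung heavy end down, and was set upright in the dish without being dropped. The gripper is clear, the tray and plain bar did not move, and I handed the job in at about 14 s; no verdict came back.

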